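Close the ultrasonic cleaner and start it

TASK

Close the ultrasonic cleaner on the jeweller's bench by gently pushing its open lid fully down with the fingertips. Then start it: press the large round key, the widest of the three on its console, well down with a fingertip, let it spring back and withdraw. Leave the square key, the small round key and the things standing around the cleaner alone.

Things in the scene. Friction and masses are not known exactly. Their poses are not given: they have to be found in the camera images.
- cleaner: ultrasonic cleaner, fixed to the bench: grey box with open steel tank 160 (x) x 260 (y) mm, rim 115 mm above the bench, and a lower console 98 x 260 mm, 70 mm high, on its -x side (roughly towards the robot). Origin on the bench under the tank's centre; x points from console to hinge, y along the hinge, z up. The row of keys runs along y at x = -131 mm.
- lid (a joint): flat aluminium lid, 164 mm from hinge to free edge, 264 mm wide, 8 mm thick, 0.25 kg, with a black plastic tab 50 mm wide sticking out 14 mm in the middle of its free edge. Angle in rad: 0 = closed and level, grows as the free edge (console side) rises; it starts between about 0.5 and 0.9. A stiff hinge holds it where it is left; 2 to 5 N downwards on it closes it.
- lid_hinge (a point): middle of the hinge axis, at the tank's far rim (cleaner x = +80 mm, 115 mm above the bench). The axis runs along the cleaner's y. It lies in the plane of the lid's underside; the closed lid's top is 8 mm above it.
- lid_edge (a point): middle of the lid's free edge, 164 mm from the hinge, at half the lid's thickness
- start_key (a joint): the large round key, 32 mm in diameter, the start key. Spring key, 8 mm travel straight down, 0 = up, 0.008 = fully in (about 6 N); counts as pressed beyond 0.005; springs back by itself.
- start_key_top (a point): large round key. On the centre of the cap's top face, about 86 mm above the bench when up; the cap stands 12 mm above its plate. All three caps are the same white plastic and share the same height.
- start_base: fixed steel plate 46 x 46 x 3 mm on the console under the large round key; origin under its centre, z up; neighbouring plates are 68 mm apart centre to centre in one row along the cleaner's y
- square_key (a joint): the square key, 22 x 22 mm, to be left alone. Spring key, 8 mm travel straight down, 0 = up, 0.008 = fully in (about 6 N); counts as pressed beyond 0.005; springs back by itself.
- square_key_top (a point): square key. On the centre of the cap's top face, about 86 mm above the bench when up; the cap stands 12 mm above its plate. All three caps are the same white plastic and share the same height.
- square_base: fixed steel plate 46 x 46 x 3 mm on the console under the square key; origin under its centre, z up; neighbouring plates are 68 mm apart centre to centre in one row along the cleaner's y
- small_key (a joint): the small round key, 14 mm in diameter, to be left alone. Spring key, 8 mm travel straight down, 0 = up, 0.008 = fully in (about 6 N); counts as pressed beyond 0.005; springs back by itself.
- small_key_top (a point): small round key. On the centre of the cap's top face, about 86 mm above the bench when up; the cap stands 12 mm above its plate. All three caps are the same white plastic and share the same height.
- small_base: fixed steel plate 46 x 46 x 3 mm on the console under the small round key; origin under its centre, z up; neighbouring plates are 68 mm apart centre to centre in one row along the cleaner's y
- jar: loose glass jar with steel cap, 52 mm in diameter, 75 mm high, beside the cleaner; origin under its centre, z up. Bystander.
- firebrick: loose dark soldering block 100 x 60 x 35 mm beside the cleaner; origin under its centre, z up. Bystander.
- dish: loose white ceramic dish, 66 mm across, 28 mm high, beside the console; origin under its centre, z up. Bystander.

How it is judged:
By the outcome, as a careful person would: the job done as asked, in the order asked, and still so for the second after the job is handed in, with the robot touching nothing.
It also fails if it takes over 40 s, if anything falls off the work surface, if the arm or the gripper's body presses on something with over 40 N, if the wrist force passes 120 N, or if a joint passes its speed limit or range.

ROBOT

A 6-joint arm with a two-finger parallel gripper is mounted at the origin on the work surface. World frame = base frame: x ahead of the robot, y to its left, z up, the work surface at z = 0. Lengths are in m, angles in degrees, forces in N, time in s.
With the tool pointing down it reaches from about 0.3 to 0.75 m from the base axis. Payload 8.5 kg.
Tool frame: the origin (TCP) lies on the centre line of the jaws, within the pads' length; the fingertips stand 17 mm ahead of it and the grasp point (between the pads) lies 2 mm behind it (env.tcp_to_tips is the distance from the TCP to the fingertips, in m); z points along the fingers, y is the line along which they close (so a half turn about z gives the same grasp; the last joint's range is limited). The gripper opens to 85 mm and grips with 20 to 120 N. Pads are 22 mm wide; open, the fingers measure 114 mm over their backs; the gripper's body (76 mm by 85 mm) begins 54 mm behind the grasp point. The pads swing forward as they close: fully open they stand 13 mm farther back than shut.
Start: joints at [-86.648, 21.807, 74.336, -0, 83.858, -12.336], TCP at [0.149, -0.529, 0.248] pointing down, gripper open.
Joint ranges: [-178.18, 178.18], [-50.72, 133.34], [12.68, 142.11], [-81.47, 261.47], [9.98, 163.14], [-165.26, 165.26]. Speed limits (degrees/s): [136.94, 136.94, 180, 180, 180, 180].

INTERFACE

Orientations are given as a 3x3 rotation matrix whose columns are the frame's x, y, z axes.
In Python, from rig import env gives the robot as it stands. The module is installed in compiled form; this text tells all that it offers.
- The arm moves only by the shell command python3 -m pendant 'ROWS' [FORCE]. ROWS is JSON, a list of rows, each a list of 7 numbers: the opening, from 0 (shut) to 1 (fully open), then the shift along the tool's x, y, z in m, then the turn, a rotation vector about the tool's x, y, z in rad. A call has 1 to 5 rows; each row is the pose to reach, as a shift and turn from the pose commanded when the call began, along the tool's axes at that moment; what a row does not reach only later rows make up. A row lasts 1/8 s, in which the tool goes at most 62.5 mm and 10.7 degrees, less where a joint would pass 70% of its speed; a pose out of reach is approached as far as the arm can. A call with a gripper value outside its range is refused whole. The fingers move at their own pace and stop on an object; FORCE is the grip in N (left out, the last holds). Time passes only in rows, so rows that repeat a pose let the fingers close. It gives the time, the measured TCP pose, the force, the opening and the grip force at its end, in the units of the state.
- env.observe(): the state, without advancing time (a new reading comes with each control period).
- env.get_image(name): name is "side" or "top"; returns a dict with "image" (400x640x3 uint8, blue, green, red), "fx", "fy", "cx", "cy" (pixels), "pose" (4x4, takes a point from camera to world coordinates). Camera axes: x right, y up, looking along -z (the intrinsics and any distortion apply to the point x, -y, -z); pixel columns grow to the right and rows downward; lengths in m; the calibration is good to about 2 mm. A picture is of the moment at which its call begins. There is no depth.
- env.close_job(): hands the job in; it is judged then, once.
Trained networks look in the newest picture that a camera, given by its name, has taken for a name from the list of things; names that differ only in an ending like _2 or _b are one class to them, and where a whole thing is asked for, a point or a joint stands for the part that bears it (a point fixed in the world has none). Each returns a list of dicts, best first, with "conf" (0 to 1); they miss things now and then, are a little off and sometimes report something else, mostly with a low value. They report only what shows in the picture. A call takes as long as a camera call.
- env.find_in(camera, thing): "bbox" ([centre column, centre row, width, height] in pixels, round what is visible of it).
- env.trace(camera, thing): "mask" (400x640 bool, what is visible of it) and "bbox" ([centre column, centre row, width, height] in pixels, round what is visible of it).
- env.tip_of(camera, thing): "centre" ([column, row] in pixels: a listed point, or the origin of a listed thing).
The state is a dict: "time_s": time; "q": joint angles; "qvel": joint speeds; "joint_efforts": joint torques, N m; "position": TCP position; "tool_rot": TCP orientation; "ft_force": force on the tool from outside, world axes, zero at the start; "wrist_torque": the same for the moment, N m; "grip_width": finger opening in m; "gripper_force": force on a finger pad.
Only numpy, scipy, OpenCV 4.12 (cv2) and the standard library are available. Lean on these libraries where they do the work, as an engineer would, in place of code of your own. Each camera call takes 0.05 s, during which the arm holds its last target. There are 200 camera calls.

## Working session

There is one attempt and no reset: what is moved stays moved. The work goes in short steps, Python scripts to look and compute and a shell command to move; the robot and the scene stay as the last step left them, time stands still between calls to the robot, and variables do not carry over. Pictures are saved under pics/ and viewed, at most 10 in all, crops included, and the job is handed in when it is done.

```bash
mkdir -p pics; cat > h.py <<'E'
import numpy as np, cv2
from rig import env
def ray(im,px):
    P=np.array(im["pose"]);d=np.array([(px[0]-im["cx"])/im["fx"],-(px[1]-im["cy"])/im["fy"],-1.])
    return P[:3,3],P[:3,:3]@d
def at_z(im,px,z):
    o,d=ray(im,px);return o+d*(z-o[2])/d[2]
def tri(a,pa,b,pb):
    o1,d1=ray(a,pa);o2,d2=ray(b,pb)
    s=np.linalg.lstsq(np.c_[d1,-d2],o2-o1,rcond=None)[0]
    p,q=o1+d1*s[0],o2+d2*s[1];return (p+q)/2,np.linalg.norm(p-q)
E
python3 - <<'E'
from h import *
np.set_printoptions(precision=3,suppress=True)
ims={c:env.get_image(c) for c in("top","side")}
print([k for k in ims["top"]])
for c in ims: cv2.imwrite(f"pics/{c}0.png",ims[c]["image"]);print(c,ims[c]["pose"][:3,3])
zs=dict(start_key_top=.086,square_key_top=.086,small_key_top=.086,lid_hinge=.115,lid_edge=None,jar=0,firebrick=0,dish=0,cleaner=0)
for t,z in zs.items():
    r={c:env.tip_of(c,t)[:2] for c in ims}
    for c in ims:
        for x in r[c]: print(t,c,np.round(x["centre"],1),round(x["conf"],2), at_z(ims[c],x["centre"],z) if z is not None else "")
    if r["top"] and r["side"]: print("  tri",*tri(ims["top"],r["top"][0]["centre"],ims["side"],r["side"][0]["centre"]))
o=env.observe();print(o["tool_rot"],o["position"],o["ft_force"],env.tcp_to_tips)
E
```

```text
['image', 'fx', 'fy', 'cx', 'cy', 'pose']
top [ 0.435 -0.006  1.009]
side [0.358 0.594 0.656]
start_key_top top [337.  270.1] 0.48 [ 0.486 -0.027  0.086]
start_key_top top [286.3 167.5] 0.2 [0.695 0.079 0.086]
start_key_top side [373.6 199. ] 0.52 [ 0.489 -0.04   0.086]
  tri [ 0.486 -0.026  0.098] 0.0005536530777958175
square_key_top top [302.  275.7] 0.43 [0.475 0.042 0.086]
square_key_top side [365.2 218.3] 0.39 [0.489 0.029 0.086]
square_key_top side [371.3 197.1] 0.19 [ 0.496 -0.044  0.086]
  tri [0.48  0.042 0.1  ] 0.011831382424233126
small_key_top top [270.4 278.6] 0.38 [0.468 0.104 0.086]
small_key_top top [394.7 184.1] 0.3 [ 0.661 -0.143  0.086]
small_key_top side [367.3 245.9] 0.37 [0.462 0.105 0.086]
  tri [0.465 0.104 0.084] 0.006147301106915552
lid_hinge top [284.8 167.9] 0.72 [0.686 0.079 0.115]
lid_hinge top [296.  218.2] 0.43 [0.584 0.054 0.115]
lid_hinge side [275.7 203. ] 0.87 [0.682 0.082 0.115]
lid_hinge side [368.9 227.1] 0.35 [0.468 0.08  0.115]
  tri [0.685 0.079 0.112] 0.0024745282598790225
lid_edge top [290.9 225.2] 0.6 
lid_edge side [331.6 170.3] 0.97 
  tri [0.557 0.056 0.221] 0.004389631693622298
jar top [205.1 270.3] 0.82 [0.488 0.256 0.   ]
jar side [328.9 322.6] 0.57 [0.492 0.248 0.   ]
jar side [366.1 247.7] 0.27 [0.479 0.038 0.   ]
  tri [0.489 0.254 0.011] 0.003117730310600847
firebrick top [396.9 183.3] 0.88 [ 0.684 -0.161  0.   ]
dish side [372.4 192.3] 0.75 [ 0.519 -0.161  0.   ]
cleaner top [295.  215.4] 0.96 [0.61  0.065 0.   ]
cleaner side [309.6 239. ] 0.81 [0.614 0.06  0.   ]
  tri [0.61  0.065 0.006] 0.00319828922268488
[[ 0.963  0.27  -0.   ]
 [ 0.27  -0.963 -0.   ]
 [-0.     0.    -1.   ]] [ 0.149 -0.529  0.248] [ 0.425  0.281 -0.59 ] 0.017
```

```bash
python3 - <<'E'
import cv2,numpy as np
a=cv2.imread("pics/top0.png")[120:330,180:460];b=cv2.imread("pics/side0.png")[120:350,220:500]
cv2.imwrite("pics/both.png",np.vstack([cv2.resize(a[:200],(784,560))[:,:],])[:,:]);cv2.imwrite("pics/sidec.png",cv2.resize(b[:200],(784,560)))
E
```

```text
(no output)
```

View pics/both.png

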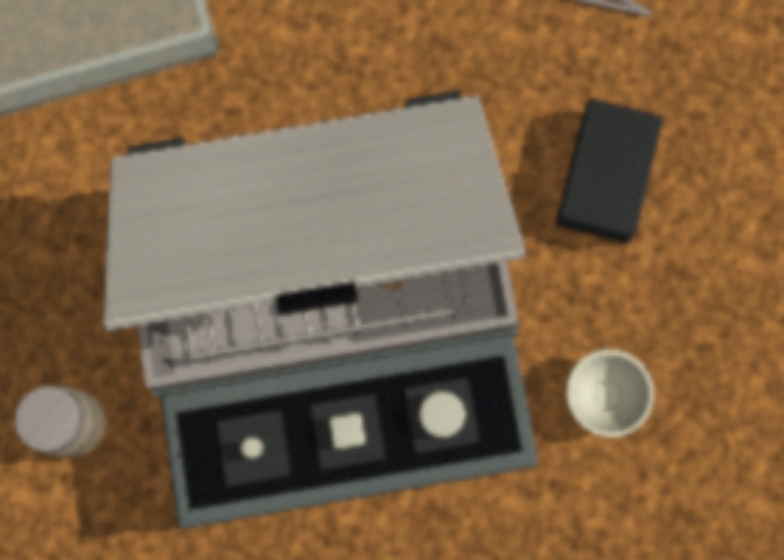

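View pics/sidec.png

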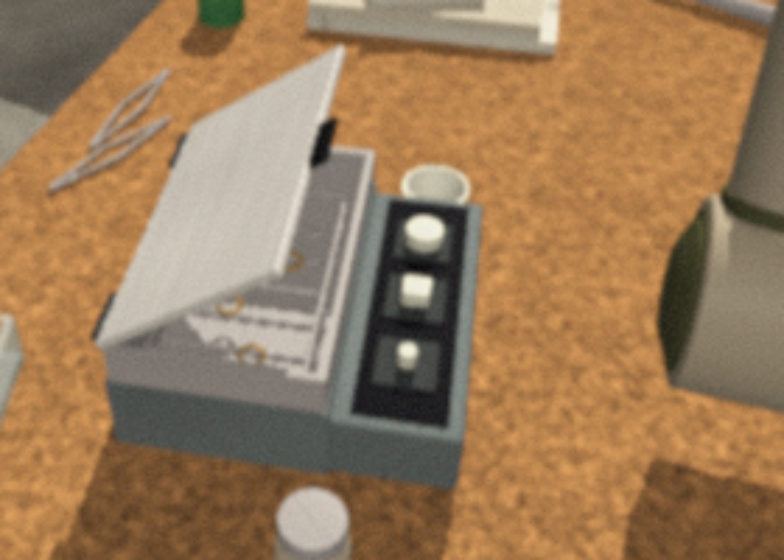

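The top view shows the lid open, with its free edge at about (290,225) full-frame. The keys from left to right are small round (270,279), square (303,275) and large round (338,268); the jar is on the left, and the dish and brick are on the right. The side view agrees, and the networks' positions fit both. The cleaner's yaw comes out at about 9.5° and the lid angle at about 0.68 rad. I'll shut the fingers and go above the lid.

```bash
python3 -m pendant '[[0,0.047,-0.038,-0.03,0,0,0],[0,0.094,-0.076,-0.06,0,0,0],[0,0.141,-0.114,-0.07,0,0,0],[0,0.188,-0.152,-0.07,0,0,0],[0,0.235,-0.19,-0.07,0,0,0]]' 40; python3 -m pendant '[[0,0.047,-0.038,0,0,0,0],[0,0.094,-0.076,0,0,0,0],[0,0.141,-0.114,0,0,0,0],[0,0.188,-0.152,0,0,0,0],[0,0.235,-0.19,0,0,0,0]]'
```

```text
time_s: 1.62
position: [0.322, -0.2846, 0.3187]
tool_rot: [[0.963, 0.27, 0.001], [0.27, -0.963, -0.001], [0.0, 0.001, -1.0]]
ft_force: [0.2, -0.8, -0.3]
grip_width: -0.0001
gripper_force: 0.0
time_s: 2.25
position: [0.497, -0.038, 0.3185]
tool_rot: [[0.963, 0.27, 0.001], [0.27, -0.963, -0.0], [0.0, 0.0, -1.0]]
ft_force: [0.3, -1.4, 0.8]
grip_width: 0.0003
gripper_force: 0.0
```

```bash
python3 -m pendant '[[0,0.04,-0.03,0,0,0,0.05],[0,0.075,-0.055,0,0,0,0.108],[0,0.099,-0.074,0.0,0,0,0.108],[0,0.099,-0.074,0.02,0,0,0.108],[0,0.099,-0.074,0.02,0,0,0.108]]'
python3 - <<'E'
from h import *
np.set_printoptions(precision=3,suppress=True)
ims={c:env.get_image(c) for c in("top","side")}
cv2.imwrite("pics/side1.png",cv2.resize(ims["side"]["image"][60:320,200:530],None,fx=2.2,fy=2.2))
for t in("lid_edge","lid_hinge"):
    r={c:env.tip_of(c,t)[:1] for c in ims};print(t,r)
    if r["top"] and r["side"]: print("  tri",*tri(ims["top"],r["top"][0]["centre"],ims["side"],r["side"][0]["centre"]))
E
```

```text
time_s: 2.88
position: [0.571, 0.0584, 0.297]
tool_rot: [[0.986, 0.166, -0.003], [0.166, -0.986, 0.0], [-0.003, -0.001, -1.0]]
ft_force: [0.8, 0.0, 0.7]
grip_width: 0.0003
gripper_force: 0.0
lid_edge {'top': [{'centre': [292.5, 224.4], 'conf': 0.89}], 'side': [{'centre': [332.2, 170.3], 'conf': 0.82}]}
  tri [0.557 0.053 0.219] 0.00247671925277751
lid_hinge {'top': [], 'side': [{'centre': [276.7, 204.3], 'conf': 0.69}]}
```

View pics/side1.png

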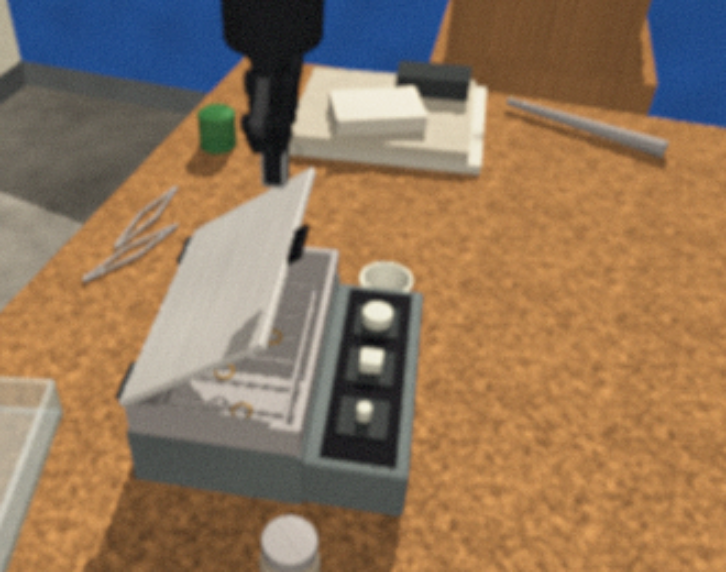

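The closed fingertips hang above the lid, near its free edge (crop (275,185)). I'll move them slightly towards the hinge, then lower along the edge's arc.

```bash
python3 -m pendant '[[0,0.012,0,0.02,0,0,0],[0,0.012,0,0.045,0,0,0],[0,0.012,0,0.056,0,0,0],[0,0.011,0,0.064,0,0,0],[0,0.01,0,0.072,0,0,0]]'; python3 -m pendant '[[0,-0.002,0,0.008,0,0,0],[0,-0.004,0,0.016,0,0,0],[0,-0.006,0,0.024,0,0,0],[0,-0.008,0,0.032,0,0,0],[0,-0.010,0,0.04,0,0,0]]'
```

```text
time_s: 3.8
position: [0.5815, 0.0598, 0.2262]
tool_rot: [[0.986, 0.165, 0.001], [0.165, -0.986, -0.0], [0.001, 0.0, -1.0]]
ft_force: [-0.1, 0.1, 0.7]
grip_width: -0.0
gripper_force: 0.0
time_s: 4.42
position: [0.5712, 0.0581, 0.1858]
tool_rot: [[0.986, 0.165, -0.0], [0.165, -0.986, 0.0], [-0.0, -0.0, -1.0]]
ft_force: [-0.2, -0.7, 0.9]
grip_width: 0.0002
gripper_force: 0.6
```

```bash
python3 - <<'E'
from h import *
for c in("top","side"):
    env.get_image(c); print(c,env.tip_of(c,"lid_edge")[:1])
E
python3 -m pendant '[[0,-0.002,0,0.008,0,0,0],[0,-0.004,0,0.016,0,0,0],[0,-0.006,0,0.024,0,0,0],[0,-0.008,0,0.032,0,0,0],[0,-0.009,0,0.037,0,0,0]]'
```

```text
top [{'centre': [296.2, 239.0], 'conf': 0.59}]
side [{'centre': [345.0, 189.9], 'conf': 0.95}]
time_s: 5.25
position: [0.5625, 0.0567, 0.1487]
tool_rot: [[0.986, 0.165, -0.0], [0.165, -0.986, 0.0], [-0.0, -0.0, -1.0]]
ft_force: [0.9, 0.5, 1.5]
grip_width: -0.0003
gripper_force: 0.5
```

The lid follows the fingertips down. The last part goes in small steps.

```bash
python3 -m pendant '[[0,-0.001,0,0.003,0,0,0],[0,-0.002,0,0.006,0,0,0],[0,-0.002,0,0.008,0,0,0],[0,-0.002,0,0.009,0,0,0],[0,-0.002,0,0.009,0,0,0]]'
```

```text
time_s: 5.88
position: [0.5605, 0.0563, 0.1402]
tool_rot: [[0.986, 0.165, -0.0], [0.165, -0.986, 0.0], [-0.0, -0.0, -1.0]]
ft_force: [-0.2, 0.2, 0.1]
grip_width: 0.0001
gripper_force: 0.0
```

```bash
python3 -m pendant '[[0,0,0,0.001,0,0,0],[0,0,0,0.002,0,0,0],[0,0,0,0.002,0,0,0]]';python3 -m pendant '[[0,0,0,0.001,0,0,0],[0,0,0,0.001,0,0,0]]'
```

```text
time_s: 6.25
position: [0.5606, 0.0563, 0.14]
tool_rot: [[0.986, 0.165, 0.001], [0.165, -0.986, -0.0], [0.001, 0.001, -1.0]]
ft_force: [-5.2, 0.2, 13.8]
grip_width: -0.0002
gripper_force: 6.7
time_s: 6.5
position: [0.5606, 0.0563, 0.1399]
tool_rot: [[0.986, 0.165, 0.002], [0.165, -0.986, -0.001], [0.002, 0.001, -1.0]]
ft_force: [-7.5, 0.4, 19.9]
grip_width: -0.0001
gripper_force: 10.4
```

The lid is on a hard stop: 20 N at a tip height of 0.123 m, which is the closed height. Next I lift straight up and hover over the large key.

```bash
python3 -m pendant '[[0,0,0,-0.03,0,0,0],[0,-0.04,0.03,-0.05,0,0,0],[0,-0.075,0.06,-0.05,0,0,0],[0,-0.085,0.067,-0.02,0,0,0],[0,-0.085,0.067,-0.015,0,0,0]]'
python3 - <<'E'
from h import *
np.set_printoptions(precision=3,suppress=True)
ims={c:env.get_image(c) for c in("top","side")}
cv2.imwrite("pics/side2.png",cv2.resize(ims["side"]["image"][110:300,240:480],None,fx=3,fy=3))
cv2.imwrite("pics/top2.png",cv2.resize(ims["top"]["image"][140:330,200:440],None,fx=3,fy=3))
for t in("lid_edge","lid_hinge","start_key_top","square_key_top","small_key_top"):
    r={c:env.tip_of(c,t)[:1] for c in ims}
    for c in ims:
        for x in r[c]:print(t,c,x,at_z(ims[c],x["centre"],.086))
    if r["top"] and r["side"]: print("  tri",*tri(ims["top"],r["top"][0]["centre"],ims["side"],r["side"][0]["centre"]))
for x in env.trace("side","start_key_top")[:1]:print(x["bbox"],x["conf"],at_z(ims["side"],x["bbox"][:2],.084))
o=env.observe();tip=np.array(o["position"])-[0,0,.017]
print(o["position"])
for c in ims:
    P=np.linalg.inv(ims[c]["pose"]);p=P[:3,:3]@tip+P[:3,3];print(c,ims[c]["cx"]-ims[c]["fx"]*p[0]/p[2],ims[c]["cy"]+ims[c]["fy"]*p[1]/p[2])
E
```

```text
time_s: 7.12
position: [0.4868, -0.0241, 0.1514]
tool_rot: [[0.987, 0.164, -0.003], [0.164, -0.987, 0.001], [-0.002, -0.001, -1.0]]
ft_force: [0.5, 0.3, 0.0]
grip_width: -0.0003
gripper_force: 0.0
lid_edge top {'centre': [299.1, 246.1], 'conf': 0.98} [0.533 0.049 0.086]
lid_edge side {'centre': [347.3, 204.5], 'conf': 0.95} [0.541 0.    0.086]
  tri [0.527 0.046 0.13 ] 0.001584865503132351
lid_hinge top {'centre': [282.8, 166.7], 'conf': 0.8} [0.696 0.086 0.086]
lid_hinge side {'centre': [276.8, 203.7], 'conf': 0.79} [0.696 0.056 0.086]
  tri [0.684 0.082 0.114] 0.008610532497871385
square_key_top top {'centre': [394.5, 262.2], 'conf': 0.56} [ 0.503 -0.14   0.086]
square_key_top side {'centre': [272.8, 202.4], 'conf': 0.51} [0.707 0.055 0.086]
  tri [ 0.621 -0.069  0.04 ] 0.27766777096651385
small_key_top top {'centre': [267.8, 277.2], 'conf': 0.51} [0.471 0.109 0.086]
small_key_top side {'centre': [366.8, 247.1], 'conf': 0.57} [0.462 0.108 0.086]
  tri [0.467 0.109 0.086] 0.008986889957259644
[372.4, 205.1, 12.6, 14.6] 0.6 [ 0.486 -0.021  0.084]
[ 0.488 -0.024  0.152]
top 336.06580697434504 267.8393620999183
side 373.91564589964014 187.12769793386244
```

View pics/side2.png

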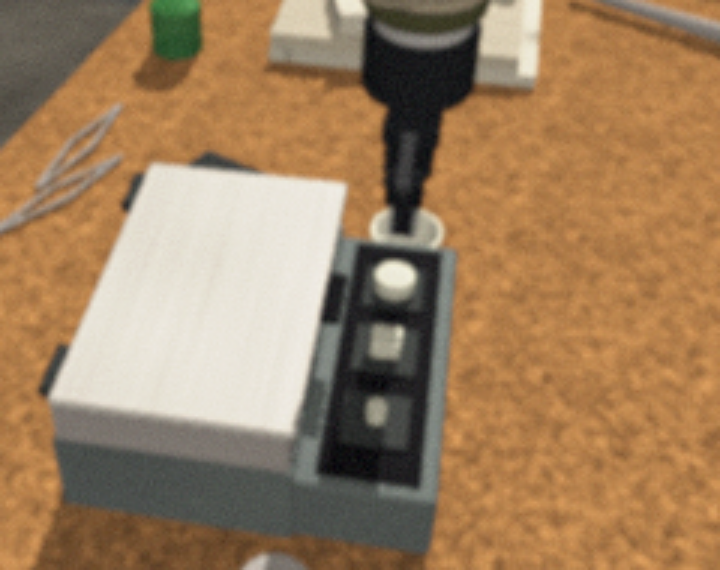

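The lid now lies flat and closed. The fingertips are over the large key: cap at crop (396,275), tips at (405,232). Now I press it.

```bash
python3 -m pendant '[[0,0,0,0.02,0,0,0],[0,0,0,0.04,0,0,0],[0,0,0,0.047,0,0,0],[0,0,0,0.051,0,0,0],[0,0,0,0.053,0,0,0]]';python3 -m pendant '[[0,0,0,0.002,0,0,0],[0,0,0,0.003,0,0,0],[0,0,0,0.003,0,0,0]]'
```

```text
time_s: 8.4
position: [0.4877, -0.0238, 0.0997]
tool_rot: [[0.986, 0.165, 0.0], [0.165, -0.986, -0.0], [0.0, 0.0, -1.0]]
ft_force: [-2.0, 1.0, 4.2]
grip_width: -0.0001
gripper_force: 2.0
time_s: 8.78
position: [0.4878, -0.0238, 0.0969]
tool_rot: [[0.986, 0.165, 0.0], [0.165, -0.986, -0.0], [0.0, 0.0, -1.0]]
ft_force: [-4.2, 1.0, 8.5]
grip_width: 0.0003
gripper_force: 4.1
```

```bash
python3 -m pendant '[[0,0,0,0.001,0,0,0],[0,0,0,0.002,0,0,0],[0,0,0,0.002,0,0,0]]'
```

```text
time_s: 9.15
position: [0.4878, -0.0238, 0.0962]
tool_rot: [[0.986, 0.165, 0.001], [0.165, -0.986, -0.001], [0.001, 0.001, -1.0]]
ft_force: [-9.2, 1.4, 23.7]
grip_width: -0.0004
gripper_force: 11.4
```

Hard stop at full travel. Now I release and withdraw.

```bash
python3 -m pendant '[[0,0,0,-0.01,0,0,0],[0,0,0,-0.04,0,0,0],[0,0,0,-0.09,0,0,0],[0,-0.04,0.03,-0.13,0,0,0],[0,-0.08,0.06,-0.15,0,0,0]]'; python3 -m pendant '[[0,-0.04,0.04,0,0,0,0],[0,-0.08,0.08,0,0,0,0],[0,-0.08,0.12,0,0,0,0],[0,-0.08,0.16,0,0,0,0],[0,-0.08,0.16,0,0,0,0]]'
python3 - <<'E'
from h import *
ims={c:env.get_image(c) for c in("top","side")}
a=cv2.resize(ims["top"]["image"][140:330,180:460],None,fx=2,fy=2);b=cv2.resize(ims["side"]["image"][110:350,220:500],None,fx=1.3,fy=1.3)
for c in ims:print(c,env.tip_of(c,"start_key_top")[:1],env.tip_of(c,"lid_edge")[:1])
o=np.zeros((380,560+b.shape[1]-124-0,3),np.uint8)[:, :800];o[:380,:560]=a;o[:b.shape[0],560:]=b[:, :o.shape[1]-560][:,:]
cv2.imwrite("pics/end.png",a)
cv2.imwrite("pics/endside.png",cv2.resize(ims["side"]["image"][110:350,220:500],None,fx=2,fy=2))
E
```

```text
time_s: 9.78
position: [0.4187, -0.097, 0.2463]
tool_rot: [[0.986, 0.167, 0.004], [0.167, -0.986, -0.002], [0.003, 0.003, -1.0]]
ft_force: [0.6, -1.0, -0.8]
grip_width: -0.0003
gripper_force: 0.0
time_s: 10.4
position: [0.3665, -0.2694, 0.2441]
tool_rot: [[0.987, 0.162, 0.0], [0.162, -0.987, -0.001], [0.0, 0.001, -1.0]]
ft_force: [-0.2, -0.4, -0.3]
grip_width: 0.0004
gripper_force: 0.0
top [{'centre': [336.4, 268.7], 'conf': 0.72}] [{'centre': [299.1, 245.5], 'conf': 0.62}]
side [{'centre': [374.4, 202.6], 'conf': 0.72}] [{'centre': [347.1, 207.0], 'conf': 0.71}]
```

View pics/endside.png

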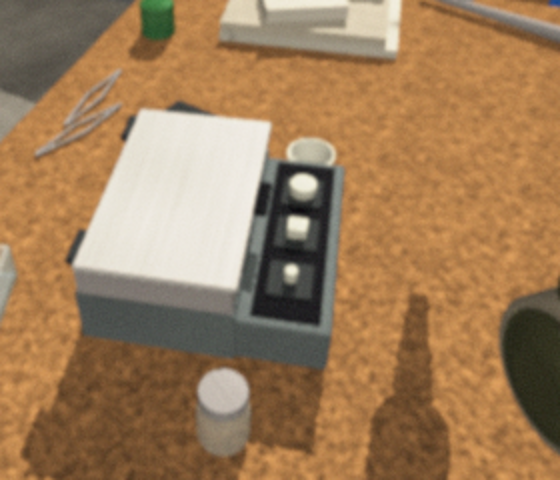

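View pics/end.png

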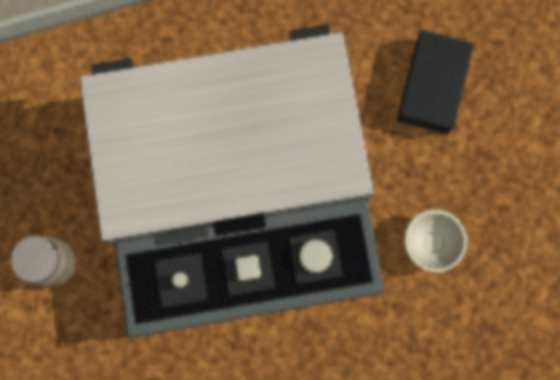

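Both views show the lid flat, all three keys up (the large one at (316,255) in the top crop), the bystanders where they were, and the arm clear of everything.

```bash
python3 -c "
from rig import env
print(env.close_job())"
```

```text
the job is handed in; nothing more can be done
None
```

The job is handed in after about 10 s of robot time: the lid is closed, the large round key was pressed to its stop and sprang back, and in the final pictures nothing else has moved and the arm is clear.

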